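# Charge the balcony mister and mist the brown pot

### The job

Stand the small brown clay pot upright in the middle of the round rubber pad in front of the mister's nozzle and let go of it. Then pump the yellow-ended lever three full strokes, each right down to its stop and right back up, and after that press the slanted red spray head all the way in to its stop, hold it there for about a second and let it come fully out again. Leave the pot standing on the pad, and do not shift any of the other things.

Things in the scene. Friction and masses are not known exactly. Their poses are not given: they have to be found in the camera images.
- pot: Small unglazed brown clay flower pot, loose, open at the top, 80 mm high, about 160 g. Foot 48 mm across, widening to 57 mm; the top 26 mm (54 to 80 mm above the foot) is an upright rim band 66 mm across with a 6 mm wall, the place to grip. Origin: centre of its underside, z up.
- stand: Misting stand, fixed (placed anew each time, yaw within 0.2 rad): grey base plate 200 x 440 x 8 mm (x -70 to 130, y -220 to 220 mm in its frame), green upright tank 110 mm across, 133 mm high at (65, 0), from which a neck leans to -x and carries the red spray head; rubber pad on the +y side, pump lever on the -y side. Origin on the shelf surface, z up, -x towards the robot.
- deck_front (a point): Middle of the front bar of the bare steel wire deck over tank and spray head, 345 mm above the shelf. Bars 8 to 10 mm thick; the deck spans 75 mm to either side (stand's y) and 125 mm back (+x) to its two posts. Its front bar hangs about 140 mm over the head, so a gripper cannot come at the head from straight above; reach in tilted from the front. Axes as the stand's.
- nozzle_tip (a point): Tip of the black nozzle that aims at the pad from behind (+x side), about 135 mm above the shelf, 90 mm from the pad's middle. Its brass pipe, 12 mm thick and up to 155 mm high, stands behind it.
- pad_top (a point): Centre of the top face of the round black rubber pad (100 mm across, with a yellow centre spot 32 mm across), 14 mm above the shelf, 170 mm to +y and 20 mm to -x of the stand's origin. Axes as the stand's.
- head_top (a point): Centre of the flat top of the red spray head, a disc 60 mm across and 12 mm thick on a 20 mm steel stem. z points out of the head, away from the tank: up and towards the stand's -x, 30 degrees from vertical. At rest about 206 mm above the shelf and 11 mm to -x of the stand's origin. Pressing moves it along its own -z. y is the stand's y.
- spray_head (a joint): How far the spray head is pressed in: 0 out (rest), 0.022 m at the stop. A spring pushes it back out: about 4 N at first touch to 14 N at the stop.
- lever_pad (a point): Centre of the top face of the lever's yellow end block (50 mm along the lever, 36 mm wide, 18 mm thick). The lever points to the stand's -x. At rest it slopes up 0.35 rad and this point is about 148 mm above the shelf; at the stop it slopes down 0.25 rad and this point is about 80 mm above the shelf. Moves with the lever.
- lever_pivot (a point): Pivot axis of the pump lever (along the stand's y), 100 mm above the shelf, 115 mm from the middle of the yellow block, between two grey cheeks 123 mm high.
- pump_lever (a joint): Lever angle: 0 raised (rest), 0.6 rad fully down at the stop. A spring lifts it back: about 3.5 N at the yellow block at the top to 9 N at the bottom.
- jar: Bystander, loose: amber jar with a white cap, 60 mm across, 95 mm high. Origin: centre of its underside.
- bridge: Bystander, loose: small blue and white ceramic arched bridge, about 118 x 36 x 70 mm, long along its x. Origin: centre of its underside.
- bowl: Bystander, loose: blue ceramic bowl, 110 mm across, 60 mm high. Origin: centre of its underside.
- pliers: Bystander, loose: aluminium pliers lying flat, about 178 mm long along x (handles 107 mm to -x, jaws 71 mm to +x of the origin), 62 mm wide, 15 mm thick. Origin: on the shelf under them.
- chopstick: Bystander, loose: bamboo chopstick lying flat, 233 mm long along x, 8 mm thick. Origin: near its middle, underside.
Things that resemble listed ones, but are neither listed nor needed, are in the scene too. Several things look just like the pot: the one meant starts farthest from the robot's base.

How it is judged:
By the outcome, as a careful person would: the job done as asked, in the order asked, and still so for the second after the job is handed in, with the robot touching nothing.
It also fails if it takes over 67 s, if anything falls off the work surface, if the arm or the gripper's body presses on something with over 40 N, if the wrist force passes 120 N, or if a joint passes its speed limit or range.

### The arm

A 6-joint arm with a two-finger parallel gripper is mounted at the origin on the work surface. World frame = base frame: x ahead of the robot, y to its left, z up, the work surface at z = 0. Lengths are in mm, angles in rad, forces in N, time in s.
With the tool pointing down it reaches from about 350 to 775 mm from the base axis. Payload 7.3 kg.
Tool frame: the origin (TCP) lies at the very end of the fingers, on their centre line; the grasp point (between the pads) lies 19 mm behind it; z points along the fingers, y is the line along which they close (so a half turn about z gives the same grasp; the last joint's range is limited). The gripper opens to 92 mm and grips with 3 to 60 N. Pads are 19 mm wide; open, the fingers measure 130 mm over their backs; the gripper's body (75 mm by 190 mm) begins 47 mm behind the grasp point.
Start: joints at [-1.293, 0.342, 1.524, -0, 1.275, -0.146], TCP at [215.919, -478.567, 199.341] pointing down, gripper open.
Joint ranges: [-2.53, 2.53], [-0.77, 2.02], [0.04, 2.7], [-1, 4.14], [0.28, 2.66], [-3.11, 3.11]. Speed limits (rad/s): [2.57, 2.57, 3.14, 3.14, 3.14, 3.14].

### API

Orientations are given as [roll, pitch, yaw] about the fixed x, y, z axes, in that order (R = Rz(yaw) Ry(pitch) Rx(roll)).
In Python, from plant import get_obs, optics, ticket, finder gives the robot as it stands.
- The arm moves only by the tool send_rows, never from a script. Its arguments are lists of equal length, an entry for each row: "offset": the shift along the tool's x, y, z scaled (see below), a list of three; "delta_rot": the turn, a rotation vector about the tool's x, y, z scaled (see below), a list of three. In form: {"offset": [[dx, dy, dz], ...], "delta_rot": [[rx, ry, rz], ...]}. A call has 1 to 8 rows; each row is the pose to reach, as a shift and turn from the pose commanded when the call began, along the tool's axes at that moment, turning the shorter way round; what a row does not reach only later rows make up. The controller multiplies each number of a shift by 120 mm and each number of a turn by 360 degrees. A row lasts 1/8 s, in which the tool goes at most 62.5 mm and 10.7 degrees, less where a joint would pass 70% of its speed; a pose out of reach is approached as far as the arm can. A call with a number of a shift or a turn outside -1 to 1 is refused whole. A call with a gripper value outside its range is refused whole. "grip" is the opening, from 0 (shut) to 1 (fully open), set as the call begins (left out, the last holds). The fingers move at their own pace and stop on an object; the grip force is fixed at half the most. Time passes only in rows, so rows that repeat a pose let the fingers close. It gives the time, the measured TCP pose, the force, the opening and the grip force at its end, in the units of the state.
- get_obs(): the state, without advancing time (a new reading comes with each control period).
- optics.capture(name): name is "scene" or "top" or "wrist"; returns the picture (420x560x3 uint8, red, green, blue); there is no depth.
- optics.get_calibration(name): a dict with "fx", "fy", "cx", "cy" (pixels), "world_from_camera" (4x4, takes a point from camera to world coordinates). Camera axes: x right, y down, z forward; pixel columns grow to the right and rows downward; lengths in mm; the calibration is good to about 2 mm. A picture is of the moment at which its call begins: read the wrist's pose just before it. get_calibration takes no time and is no camera call; for the wrist camera it gives the pose at the moment of the call.
- ticket.close_job(): hands the job in; it is judged then, once.
Trained networks look in the newest picture that a camera, given by its name, has taken for a name from the list of things; names that differ only in an ending like _2 or _b are one class to them, and where a whole thing is asked for, a point or a joint stands for the part that bears it (a point fixed in the world has none). Each returns a list of dicts, best first, with "confidence" (0 to 1); they miss things now and then, are a little off and sometimes report something else, mostly with a low value. They report only what shows in the picture. A call takes as long as a camera call. They do not tell look-alikes from the thing itself.
- finder.boxes_of(target, camera): "box" ([left, top, right, bottom] in pixels, round what is visible of it).
- finder.silhouettes(target, camera): "region" (420x560 bool, what is visible of it) and "box" ([left, top, right, bottom] in pixels, round what is visible of it).
- finder.pinpoint(target, camera): "uv" ([column, row] in pixels: a listed point, or the origin of a listed thing).
The state is a dict: "time": time; "joint_positions": joint angles; "dq": joint speeds; "tau": joint torques, N m; "tool_pos": TCP position; "tcp_rot": TCP orientation; "contact_force": force on the tool from outside, world axes, zero at the start; "moment": the same for the moment, N m; "grip_width": finger opening in mm; "finger_force": force on a finger pad.
Only numpy, scipy, OpenCV 4.12 (cv2) and the standard library are available. Lean on these libraries where they do the work, as an engineer would, in place of code of your own. Each camera call takes 0.05 s, during which the arm holds its last target. There are 200 camera calls.

## Working session

There is one attempt and no reset: what is moved stays moved. The work goes in short steps, Python scripts to look and compute and a tool call to move; the robot and the scene stay as the last step left them, time stands still between calls to the robot, and variables do not carry over. Pictures are saved under pics/ and viewed, at most 10 in all, crops included, and the job is handed in when it is done.

Besides the shell and the picture viewer there is one more tool, called after "Request:" as name(argument=value, ...) on one line, values as JSON. send_rows: Moves the arm, as the interface text tells. Its arguments: {"type":"object","properties":{"offset":{"type":"array"},"delta_rot":{"type":"array"},"grip":{"type":"number"}},"required":["offset","delta_rot"]}

```bash
mkdir -p pics; ls
python3 - <<'E'
from plant import get_obs, optics, finder
import cv2,numpy as np
np.set_printoptions(precision=4,suppress=True)
o=get_obs();print(o)
for n in("scene","top"):
    im=optics.capture(n);cv2.imwrite(f"pics/{n}0.png",im[:,:,::-1])
    c=optics.get_calibration(n);print(n,c)
    for t in("pot","stand","pad_top","head_top","lever_pad","lever_pivot","nozzle_tip","deck_front"):
        print(t,[(np.round(d["uv"]).tolist(),round(d["confidence"],2)) for d in finder.pinpoint(t,n)][:6])
E
```

```text
pics
{'time': 0.0, 'joint_positions': array([-1.293 ,  0.3427,  1.525 ,  0.    ,  1.2754, -0.146 ]), 'dq': array([-0.0009, -0.0002, -0.0002, -0.0004, -0.002 ,  0.0004]), 'tau': array([  0.001 , -43.1233, -24.4216,   0.0718,   0.056 ,  -0.0001]), 'tool_pos': array([ 215.7899, -478.1036,  198.6268]), 'tcp_rot': array([-3.14  , -0.0002,  0.4238]), 'contact_force': array([-0.7796,  0.2749, -0.536 ]), 'moment': array([-0.0201,  0.0334,  0.0225]), 'finger_force': 0.0, 'grip_width': 91.7518688902086}
scene {'fx': 419.91792477081424, 'fy': 419.91792477081424, 'cx': 279.38957119119584, 'cy': 212.40844942790557, 'world_from_camera': array([[  -0.7179,    0.572 ,   -0.3967, 1010.3894],
       [   0.6959,    0.5756,   -0.4293,  581.8668],
       [  -0.0172,   -0.5843,   -0.8114, 1213.5188],
       [   0.    ,    0.    ,    0.    ,    1.    ]])}
pot [([244.0, 206.0], 0.64), ([262.0, 157.0], 0.56), ([278.0, 163.0], 0.55)]
stand [([240.0, 243.0], 0.85)]
pad_top [([283.0, 267.0], 0.78)]
head_top [([244.0, 204.0], 0.74)]
lever_pad [([220.0, 178.0], 0.73)]
lever_pivot [([194.0, 203.0], 0.59)]
nozzle_tip [([261.0, 270.0], 0.79)]
deck_front [([233.0, 172.0], 0.75)]
top {'fx': 442.52142047462763, 'fy': 442.52142047462763, 'cx': 285.57553907805493, 'cy': 205.43512832610455, 'world_from_camera': array([[  -0.0166,   -0.9984,    0.054 ,  451.2807],
       [  -0.9998,    0.0171,    0.0078,   42.0023],
       [  -0.0087,   -0.0539,   -0.9985, 1275.2901],
       [   0.    ,    0.    ,    0.    ,    1.    ]])}
pot [([417.0, 277.0], 0.74)]
stand [([324.0, 175.0], 0.66)]
pad_top [([350.0, 261.0], 0.62)]
head_top [([331.0, 177.0], 0.68)]
lever_pad [([396.0, 190.0], 0.71), ([336.0, 163.0], 0.59), ([327.0, 179.0], 0.44)]
lever_pivot [([390.0, 151.0], 0.94)]
nozzle_tip [([263.0, 150.0], 0.71)]
deck_front [([336.0, 162.0], 0.98)]
```

```bash
python3 -c "
import cv2
for n in('scene0','top0'):
    i=cv2.imread(f'pics/{n}.png');cv2.imwrite(f'pics/{n}b.png',cv2.resize(i,(800,600),interpolation=cv2.INTER_CUBIC))"
```

```text
(no output)
```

View pics/scene0b.png

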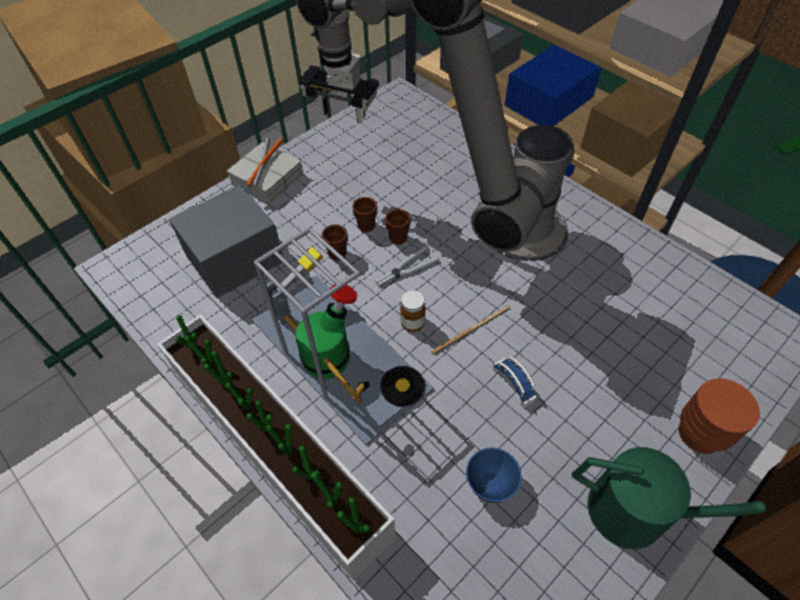

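View pics/top0b.png

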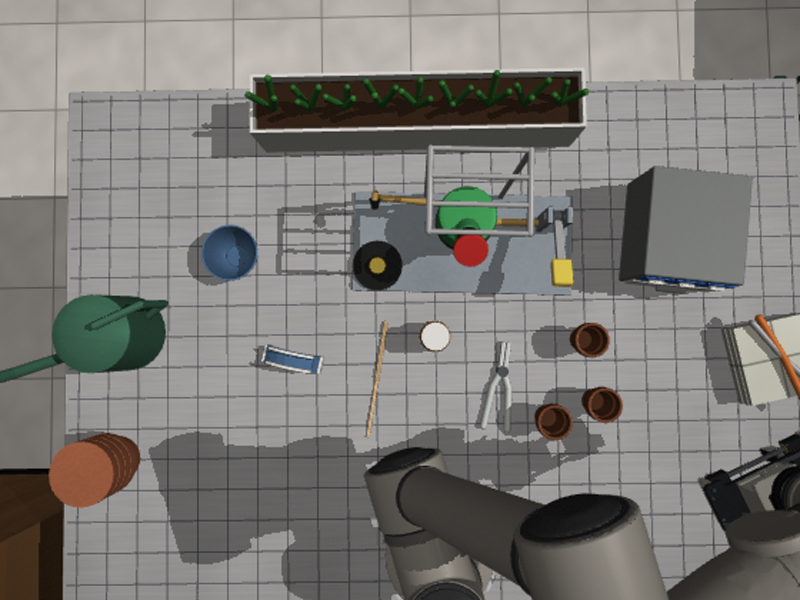

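The top view (800-px scale) shows the pot candidates at (590,340), (602,404) and (553,421); the stacked orange pots at (95,470) are a different kind. By the description I want the one at (590,340). The pad's yellow spot is at (377,265), the red head at (470,250) and the lever block at (562,272).

```bash
cat > h.py <<'E'
import numpy as np,cv2
from scipy.spatial.transform import Rotation as R
np.set_printoptions(precision=4,suppress=True)
def ray(c,uv):
    T=c["world_from_camera"];d=T[:3,:3]@np.array([(uv[0]-c["cx"])/c["fx"],(uv[1]-c["cy"])/c["fy"],1.]);return T[:3,3],d
def at_z(c,uv,z):
    p,d=ray(c,uv);return p+d*(z-p[2])/d[2]
def proj(c,P):
    T=c["world_from_camera"];q=T[:3,:3].T@(np.array(P)-T[:3,3]);return np.array([c["fx"]*q[0]/q[2]+c["cx"],c["fy"]*q[1]/q[2]+c["cy"]])
def tri(a,b):
    A=np.zeros((3,3));v=np.zeros(3)
    for p,d in(a,b):
        d=d/np.linalg.norm(d);M=np.eye(3)-np.outer(d,d);A+=M;v+=M@p
    return np.linalg.solve(A,v)
def blobs(im,lo,hi,box=None,amin=25):
    m=cv2.inRange(cv2.cvtColor(im,cv2.COLOR_RGB2HSV),lo,hi)
    if box: k=np.zeros_like(m);k[box[1]:box[3],box[0]:box[2]]=255;m&=k
    n,l,s,c=cv2.connectedComponentsWithStats(m)
    return [(c[i],s[i]) for i in range(1,n) if s[i][4]>=amin]
E
python3 - <<'E'
from h import *
from plant import optics,finder
ct,cs=optics.get_calibration("top"),optics.get_calibration("scene")
it=cv2.imread("pics/top0.png")[:,:,::-1].copy();is_=cv2.imread("pics/scene0.png")[:,:,::-1].copy()
for nm,im,c in(("top",it,ct),("scene",is_,cs)):
    print(nm,"yellow",*[(b[0],b[1]) for b in blobs(im,(22,150,120),(35,255,255),amin=15)])
    print(nm,"red",*[(b[0],b[1]) for b in blobs(im,(0,180,80),(4,255,255))],*[(b[0],b[1]) for b in blobs(im,(175,180,80),(180,255,255))])
optics.capture("top")
for d in finder.boxes_of("pot","top"):
    b=d["box"];u=[(b[0]+b[2])/2,(b[1]+b[3])/2];print("pot",np.round(b),d["confidence"],at_z(ct,u,60))
for t,z in (("jar",95),("bridge",40),("bowl",60),("chopstick",8),("pliers",10)):
    for d in finder.boxes_of(t,"top")[:2]:
        b=d["box"];print(t,round(d["confidence"],2),at_z(ct,b[:2],z),at_z(ct,b[2:],z))
# pot brown pixels
for b in blobs(it,(0,60,20),(15,255,200),(360,215,450,320),60): print("brown",b)
cv2.imwrite("pics/crop.png",cv2.resize(it[215:315,350:450,::-1],(600,600),interpolation=cv2.INTER_CUBIC))
E
```

```text
top yellow (array([263.7614, 185.3864]), array([259, 180,  11,  11,  88], dtype=int32)) (array([393.4035, 189.9254]), array([387, 181,  14,  18, 228], dtype=int32))
top red (array([329.0318, 174.5134]), array([317, 165,  24,  21, 409], dtype=int32))
scene yellow (array([219.6579, 176.9737]), array([216, 173,   8,   9,  38], dtype=int32)) (array([213.2642, 183.1887]), array([209, 179,  10,   9,  53], dtype=int32)) (array([281.0682, 268.8636]), array([277, 266,   9,   7,  44], dtype=int32))
scene red (array([240.9735, 206.1416]), array([233, 200,  16,  12, 113], dtype=int32))
pot [374. 283. 400. 308.] 0.9 [ 268.3952 -220.1099   60.    ]
pot [397. 227. 428. 252.] 0.74 [ 417.5007 -293.3098   60.    ]
pot [407. 270. 437. 298.] 0.56 [ 296.6725 -315.6021   60.    ]
jar 0.91 [462.0933  33.6224  95.    ] [401.3059 -30.917   95.    ]
jar 0.34 [795.7229 152.8665  95.    ] [ 493.9356 -258.0332   95.    ]
bowl 0.66 [659.0768 453.1111  60.    ] [546.7478 344.8052  60.    ]
chopstick 0.6 [460.4819 128.3621   8.    ] [285.7258  96.3207   8.    ]
pliers 0.94 [422.7089 -87.3784  10.    ] [ 241.967  -158.3999   10.    ]
pliers 0.27 [821.2451 167.5233  10.    ] [ 510.9076 -286.056    10.    ]
brown (array([412.9654, 237.4019]), array([399, 226,  28,  24, 520], dtype=int32))
brown (array([421.6625, 282.5884]), array([407, 271,  29,  25, 554], dtype=int32))
brown (array([387.258 , 294.6667]), array([374, 283,  27,  25, 531], dtype=int32))
```

View pics/crop.png

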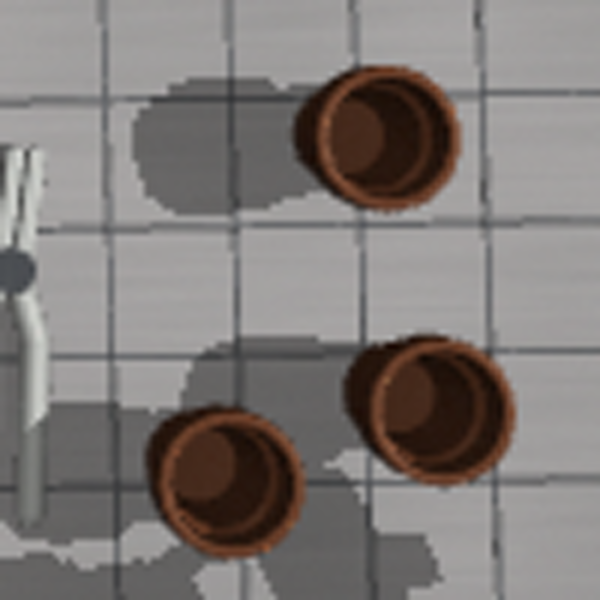

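The close crop shows three upright, empty pots. The one meant, at the back (rim centre about crop (388,138), i.e. top px (414.3,237.7)), has about 70 mm of free space around it.

Run:
```python
from h import *
from plant import optics
ct,cs=optics.get_calibration("top"),optics.get_calibration("scene")
pot=at_z(ct,(414.2,237.6),80);print("pot",pot,np.hypot(*pot[:2]))
pad=at_z(ct,(263.8,185.4),14);pad2=at_z(cs,(281.07,268.86),14);print("pad",pad,pad2)
hd=at_z(ct,(329.03,174.5),206);hd3=tri(ray(ct,(329.03,174.5)),ray(cs,(240.97,206.1)));print("head",hd,hd3)
lv=at_z(ct,(393.4,189.9),145);lv3=tri(ray(ct,(393.4,189.9)),ray(cs,(217,180)));print("lever",lv,lv3)
v=(pad-hd)[:2]; yaw=np.arctan2(v[1],v[0])-np.arctan2(170,-9);yaw=(yaw+np.pi)%(2*np.pi)-np.pi
Rz=R.from_euler('z',yaw).as_matrix();O=pad-Rz@[-20,170,14];print("yaw",yaw,"O",O)
print("lever in stand",Rz.T@(lv-O),"head",Rz.T@(hd-O),"pot",Rz.T@(pot-O))
for p in((-11,0,206),(-70,-220,8),(-70,220,8),(130,220,8),(130,-220,8),(-20,170,14)):
    w=O+Rz@np.array(p);print(p,w,proj(ct,w),proj(ct,w)/.7)
```

```text
pot [ 423.468  -292.9273   80.    ] 514.9092294576595
pad [578.0194 113.1966  14.    ] [575.4438 111.2943  14.    ]
head [582.5088 -56.3786 206.    ] [581.6998 -55.3288 199.0443]
lever [ 547.4971 -225.5846  145.    ] [ 545.9317 -223.192   150.044 ]
yaw -0.02642353472563297 O [593.521  -57.2724   0.    ]
lever in stand [ -41.5609 -169.4694  145.    ] head [-11.0319   0.6025 206.    ] pot [-163.7675 -240.0655   80.    ]
(-11, 0, 206) [582.5248 -56.9818 206.    ] [329.2785 174.4891] [470.3979 249.2701]
(-70, -220, 8) [ 517.7329 -275.3462    8.    ] [399.8962 204.2186] [571.2803 291.7409]
(-70, 220, 8) [529.3579 164.5002   8.    ] [246.2996 202.7983] [351.8566 289.7118]
(130, 220, 8) [729.2881 159.2161   8.    ] [247.3046 133.8516] [353.2923 191.2166]
(130, -220, 8) [ 717.6631 -280.6303    8.    ] [399.6105 135.0415] [570.8722 192.9164]
(-20, 170, 14) [578.0194 113.1966  14.    ] [263.8 185.4] [376.8571 264.8571]
```

Request:
send_rows(offset=[[0.5,-0.165,0],[0.99,-0.33,0],[0.99,-0.33,0],[0.99,-0.33,0],[0.99,-0.33,0]], delta_rot=[[0,0,0.0225],[0,0,0.045],[0,0,0.0675],[0,0,0.0675],[0,0,0.0675]], grip=1)

```text
time: 1.88
tool_pos: [307.5, -394.1, 199.3]
tcp_rot: [3.141, 0.0, 0.002]
contact_force: [-0.6, 0.0, 0.5]
grip_width: 92.0
finger_force: 0.0
```

Request:
send_rows(offset=[[0.3,-0.25,0],[0.6,-0.5,0],[0.963,-0.838,0],[0.963,-0.838,0],[0.963,-0.838,0],[0.963,-0.838,0]], delta_rot=[[0,0,0],[0,0,0],[0,0,0],[0,0,0],[0,0,0],[0,0,0]])

```text
time: 2.62
tool_pos: [422.5, -294.3, 199.3]
tcp_rot: [3.141, 0.0, -0.002]
contact_force: [-0.3, 0.6, 0.7]
grip_width: 92.1
finger_force: 0.0
```

Run:
```python
from h import *
from plant import optics,finder,get_obs
o=get_obs();print(o["time"],o["tool_pos"],o["tcp_rot"],o["joint_positions"])
c=optics.get_calibration("wrist");im=optics.capture("wrist");cv2.imwrite("pics/w1.png",im[:,:,::-1])
print(c["world_from_camera"])
for d in finder.boxes_of("pot","wrist"):print(np.round(d["box"]),d["confidence"])
for d in finder.pinpoint("pot","wrist"):print(d["uv"],d["confidence"],at_z(c,d["uv"],0))
print(proj(c,(423.5,-293,80)))
for dx in(-33,33):print(proj(c,(423.5+dx,-293,80)),proj(c,(423.5,-293+dx,80)))
```

```text
2.625 [ 422.5008 -294.3383  199.2633] [ 3.1414  0.0003 -0.002 ] [-0.7571  0.3237  1.5513 -0.0004  1.2667  0.8158]
[[  -0.0016   -0.9663   -0.2574  491.4248]
 [  -1.        0.0015    0.0006 -293.7533]
 [  -0.0002    0.2574   -0.9663  385.5941]
 [   0.        0.        0.        1.    ]]
[171. 307. 238. 344.] 0.91
[237. 155. 315. 230.] 0.77
[263. 264. 332. 339.] 0.73
[217.0, 306.2] 0.83 [ 265.4192 -217.8392    0.    ]
[273.1, 176.5] 0.66 [ 423.9561 -286.6748    0.    ]
[296.2, 282.1] 0.56 [ 297.2147 -313.293     0.    ]
[278.733  192.7673]
[278.8111 228.5148] [316.3172 192.7082]
[278.6506 155.0238] [241.1535 192.8265]
```

View pics/w1.png

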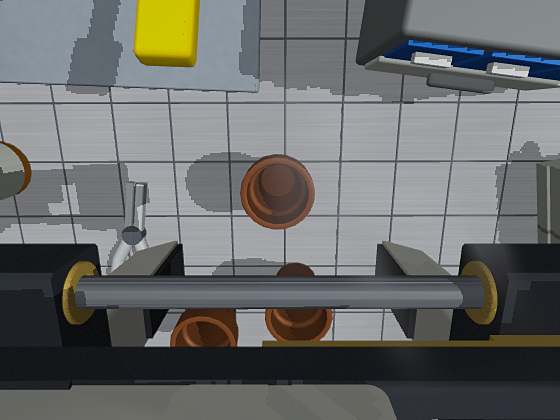

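The wrist view shows the wanted pot directly ahead, with its rim centre at about px (278,192). That matches the projected estimate within 2 mm. Next I go down and grip.

Request:
send_rows(offset=[[0.008,-0.015,0.3],[0.008,-0.015,0.6],[0.008,-0.015,0.9],[0.008,-0.015,1.0]], delta_rot=[[0,0,0],[0,0,0],[0,0,0],[0,0,0]])

```text
time: 3.28
tool_pos: [423.2, -290.9, 77.6]
tcp_rot: [-3.139, 0.003, -0.001]
contact_force: [0.3, -0.6, 0.5]
grip_width: 92.0
finger_force: 0.0
```

Request:
send_rows(offset=[[0,0,0.15],[0,0,0.26],[0,0,0.26],[0,0,0.26]], delta_rot=[[0,0,0],[0,0,0],[0,0,0],[0,0,0]])

```text
time: 3.78
tool_pos: [424.9, -291.8, 48.9]
tcp_rot: [3.141, -0.001, -0.0]
contact_force: [0.5, -0.3, 0.4]
grip_width: 91.7
finger_force: 0.0
```

Request:
send_rows(offset=[[0,0,0],[0,0,0],[0,0,0],[0,0,0],[0,0,0],[0,0,0]], delta_rot=[[0,0,0],[0,0,0],[0,0,0],[0,0,0],[0,0,0],[0,0,0]], grip=0.5)

```text
time: 4.53
tool_pos: [424.7, -291.6, 48.3]
tcp_rot: [3.141, -0.0, -0.0]
contact_force: [-0.2, -1.7, 2.6]
grip_width: 63.9
finger_force: 30.0
```

Request:
send_rows(offset=[[0,0,-0.15],[0,0,-0.4],[0,0,-0.7],[0,0,-1.0],[0,0,-1.0]], delta_rot=[[0,0,0],[0,0,0],[0,0,0],[0,0,0],[0,0,0]])

```text
time: 5.15
tool_pos: [425.5, -292.0, 170.3]
tcp_rot: [3.139, -0.004, -0.0]
contact_force: [0.9, 0.0, -2.4]
grip_width: 64.0
finger_force: 30.0
```

Request:
send_rows(offset=[[0,-0.15,0],[0,-0.4,0],[0,-0.7,0],[0,-1.0,0]], delta_rot=[[0,0,0],[0,0,0],[0,0,0],[0,0,0]])

```text
time: 5.65
tool_pos: [423.0, -168.5, 166.2]
tcp_rot: [-3.139, 0.003, -0.0]
contact_force: [-0.8, 0.1, -1.4]
grip_width: 63.8
finger_force: 30.0
```

Request:
send_rows(offset=[[0,-0.33,0],[0,-0.66,0],[0,-1.0,0]], delta_rot=[[0,0,0],[0,0,0],[0,0,0]])

```text
time: 6.02
tool_pos: [422.7, -48.7, 166.4]
tcp_rot: [-3.14, 0.004, -0.0]
contact_force: [0.9, 0.7, -1.5]
grip_width: 64.4
finger_force: 30.0
```

Request:
send_rows(offset=[[0,-0.33,0],[0,-0.66,0],[0,-0.9,0],[0,-1.0,0],[0,-1.0,0]], delta_rot=[[0,0,0],[0,0,0],[0,0,0],[0,0,0],[0,0,0]])

```text
time: 6.65
tool_pos: [423.6, 69.3, 167.2]
tcp_rot: [3.141, 0.002, 0.001]
contact_force: [-0.5, -0.1, -0.6]
grip_width: 64.1
finger_force: 30.0
```

Request:
send_rows(offset=[[0.1,-0.15,0],[0.3,-0.37,0.1],[0.55,-0.37,0.3],[0.75,-0.37,0.42],[0.75,-0.37,0.42]], delta_rot=[[0,0,0],[0,0,0],[0,0,0],[0,0,0],[0,0,0]])

```text
time: 7.28
tool_pos: [514.7, 111.8, 115.9]
tcp_rot: [3.141, 0.003, -0.002]
contact_force: [-0.3, -0.9, -1.4]
grip_width: 63.5
finger_force: 30.0
```

Request:
send_rows(offset=[[0.12,0,0],[0.3,0,0.05],[0.46,0,0.15],[0.533,0,0.25],[0.533,0,0.25],[0.533,0,0.25]], delta_rot=[[0,0,0],[0,0,0],[0,0,0],[0,0,0],[0,0,0],[0,0,0]])

```text
time: 8.02
tool_pos: [577.9, 112.9, 88.0]
tcp_rot: [3.141, 0.001, -0.0]
contact_force: [-0.0, -0.5, -0.5]
grip_width: 63.8
finger_force: 30.0
```

Run:
```python
from h import *
from plant import optics,finder,get_obs
o=get_obs();print(o["time"],o["tool_pos"],o["tcp_rot"])
c=optics.get_calibration("wrist");im=optics.capture("wrist")
cc=optics.get_calibration("scene");i2=optics.capture("scene")
print(proj(cc,(577.5,112.8,14)),proj(c,(577.5,112.8,14)))
cv2.imwrite("pics/pl.png",np.hstack([cv2.resize(im,(400,300)),cv2.resize(i2[180:300,200:360],(400,300),interpolation=cv2.INTER_CUBIC)])[:,:,::-1])
```

```text
8.025 [577.8566 112.9166  87.9985] [ 3.1414  0.0005 -0.0004]
[280.9382 269.5585] [280.5923 207.5382]
```

View pics/pl.png

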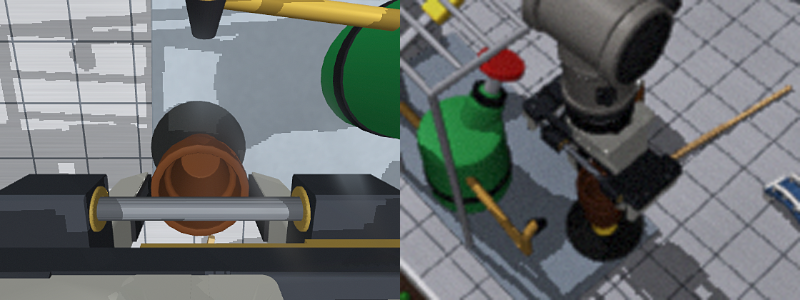

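The pot hangs over the pad, centred to within a few mm (pad spot just under its foot at composite px (605,230)), clear of the nozzle. I lower it 26 mm and check the contact.

Request:
send_rows(offset=[[0,0,0.06],[0,0,0.12],[0,0,0.17],[0,0,0.2],[0,0,0.208],[0,0,0.208]], delta_rot=[[0,0,0],[0,0,0],[0,0,0],[0,0,0],[0,0,0],[0,0,0]])

```text
time: 8.88
tool_pos: [578.7, 113.0, 62.8]
tcp_rot: [3.142, -0.0, -0.0]
contact_force: [-0.9, 0.4, -1.3]
grip_width: 64.2
finger_force: 30.0
```

Request:
send_rows(offset=[[0,0,0.006],[0,0,0.012],[0,0,0.012]], delta_rot=[[0,0,0],[0,0,0],[0,0,0]])

```text
time: 9.25
tool_pos: [579.2, 113.0, 62.3]
tcp_rot: [3.142, -0.002, -0.0]
contact_force: [-0.9, -1.6, 5.9]
grip_width: 64.0
finger_force: 30.0
```

Request:
send_rows(offset=[[0,0,0],[0,0,0],[0,0,0],[0,0,0],[0,0,0]], delta_rot=[[0,0,0],[0,0,0],[0,0,0],[0,0,0],[0,0,0]], grip=1)

```text
time: 9.88
tool_pos: [578.5, 113.1, 61.2]
tcp_rot: [3.141, 0.0, -0.0]
contact_force: [-0.0, -0.0, 0.1]
grip_width: 91.5
finger_force: 0.0
```

Request:
send_rows(offset=[[0,0,-0.1],[0,0,-0.3],[0,0,-0.6],[-0.3,0,-0.9],[-0.7,0,-1.0],[-1.0,0,-1.0]], delta_rot=[[0,0,0],[0,0,0],[0,0,0],[0,0,0],[0,0,0],[0,0,0]])

```text
time: 10.62
tool_pos: [457.7, 113.2, 183.4]
tcp_rot: [-3.141, -0.004, -0.0]
contact_force: [-1.1, -0.3, -0.4]
grip_width: 91.8
finger_force: 0.0
```

Run:
```python
from h import *
from plant import optics,finder,get_obs
o=get_obs();print(o["time"],o["tool_pos"],o["tcp_rot"])
c=optics.get_calibration("wrist");im=optics.capture("wrist")
print(proj(c,(577.5,112.8,94)),proj(c,(577.5,112.8,14)))
ct=optics.get_calibration("top");i2=optics.capture("top")
print([(d["box"],d["confidence"]) for d in finder.boxes_of("pot","top")],proj(ct,(577.5,112.8,94)))
cv2.imwrite("pics/pl2.png",np.hstack([cv2.resize(im,(400,300)),cv2.resize(i2[120:240,220:380],(400,300),interpolation=cv2.INTER_CUBIC)])[:,:,::-1])
```

```text
10.625 [457.7192 113.1828 183.379 ] [-3.1414 -0.0035 -0.0002]
[281.1092  39.3344] [280.7645  56.8143]
[([248.1, 175.2, 274.5, 192.6], 0.86), ([408.0, 269.7, 435.6, 298.3], 0.78), ([376.0, 279.8, 396.0, 306.3], 0.6)] [262.2259 182.6347]
```

View pics/pl2.png

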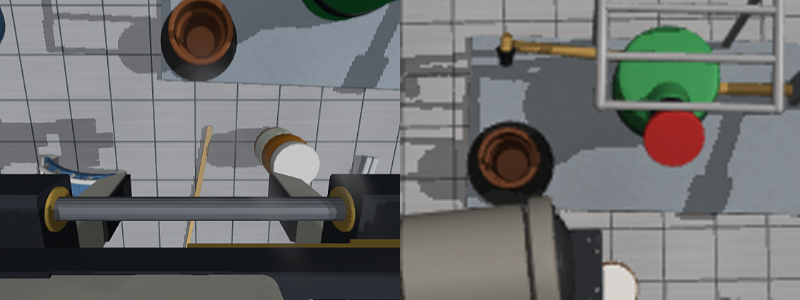

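The pot stands upright and centred on the pad (right half: rim at px (510,158) inside the black disc). Next comes the lever, with the fingers closed.

Request:
send_rows(offset=[[0,0.3,0],[0,0.65,0],[0,1.0,0]], delta_rot=[[0,0,0],[0,0,0],[0,0,0]], grip=0)

```text
time: 11.15
tool_pos: [459.9, -8.4, 181.8]
tcp_rot: [3.141, -0.002, 0.0]
contact_force: [1.4, 0.1, 0.6]
grip_width: 66.5
finger_force: 0.0
```

Request:
send_rows(offset=[[0,0.33,0],[0,0.66,0],[0,1.0,0]], delta_rot=[[0,0,0],[0,0,0],[0,0,0]])

```text
time: 11.52
tool_pos: [459.6, -128.9, 181.7]
tcp_rot: [3.141, -0.001, -0.001]
contact_force: [0.2, 0.8, 0.3]
grip_width: 36.5
finger_force: 0.0
```

Request:
send_rows(offset=[[0,0.3,0],[0,0.6,0],[0.3,0.84,0],[0.7,0.84,0],[0.7,0.84,0],[0.7,0.84,0]], delta_rot=[[0,0,0],[0,0,0],[0,0,0],[0,0,0],[0,0,0],[0,0,0]])

```text
time: 12.28
tool_pos: [542.4, -227.9, 180.9]
tcp_rot: [-3.141, 0.001, -0.0]
contact_force: [-0.0, -0.2, -0.1]
grip_width: 0.4
finger_force: 0.0
```

Run:
```python
from h import *
from plant import optics,finder,get_obs
o=get_obs();print(o["time"],o["tool_pos"],o["tcp_rot"])
c=optics.get_calibration("wrist");im=optics.capture("wrist")
cv2.imwrite("pics/lv.png",im[:,:,::-1])
print([b for b in blobs(im,(22,150,100),(35,255,255),amin=60)],proj(c,(547,-225.3,148)))
```

```text
12.275 [ 542.4192 -227.9312  180.8909] [-3.1414  0.0009 -0.0001]
[(array([188.9639,  56.8324]), array([146,  49,  97,  17, 859], dtype=int32)), (array([274.0221, 210.6031]), array([ 246,  177,   57,   77, 3570], dtype=int32)), (array([270.5419, 291.0129]), array([269, 261,   4,  63, 155], dtype=int32)), (array([288.3659, 293.0829]), array([286, 261,   5,  63, 205], dtype=int32)), (array([251.4725, 341.7035]), array([  46,  335,  342,   11, 2057], dtype=int32))] [276.5025 216.5566]
```

View pics/lv.png

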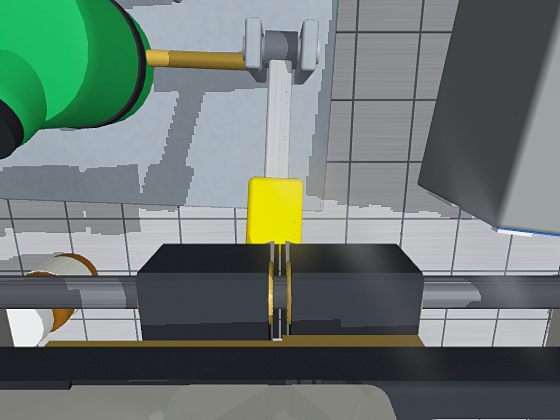

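The closed fingers hang just in front of and above the yellow block (px (274,211)), with nothing else near. First stroke, carefully.

Request:
send_rows(offset=[[0,0,0.2],[0,0,0.35],[0,0,0.5],[0,0,0.65],[0,0,0.76],[0,0,0.82],[0,0,0.82]], delta_rot=[[0,0,0],[0,0,0],[0,0,0],[0,0,0],[0,0,0],[0,0,0],[0,0,0]])

```text
time: 13.2
tool_pos: [540.7, -228.0, 83.7]
tcp_rot: [3.141, 0.002, -0.001]
contact_force: [-4.5, 0.3, 6.3]
grip_width: 0.2
finger_force: 3.3
```

Request:
send_rows(offset=[[0,0,0.02],[0,0,0.035],[0,0,0.035]], delta_rot=[[0,0,0],[0,0,0],[0,0,0]])

```text
time: 13.58
tool_pos: [540.8, -228.0, 80.2]
tcp_rot: [3.141, 0.001, -0.001]
contact_force: [-6.4, 0.6, 7.4]
grip_width: 0.4
finger_force: 3.9
```

Request:
send_rows(offset=[[0,0,0.015],[0,0,0.025],[0,0,0.025]], delta_rot=[[0,0,0],[0,0,0],[0,0,0]])

```text
time: 13.95
tool_pos: [540.7, -228.0, 77.2]
tcp_rot: [3.141, 0.002, -0.0]
contact_force: [-6.8, 0.8, 8.1]
grip_width: 0.6
finger_force: 4.1
```

Request:
send_rows(offset=[[0,0,0.015],[0,0,0.03],[0,0,0.03]], delta_rot=[[0,0,0],[0,0,0],[0,0,0]])

```text
time: 14.32
tool_pos: [540.6, -228.0, 73.6]
tcp_rot: [3.141, 0.002, -0.001]
contact_force: [-6.5, 0.5, 8.4]
grip_width: 0.2
finger_force: 4.4
```

Run:
```python
from h import *
from plant import optics,finder,get_obs
o=get_obs();print(o["time"],o["tool_pos"],o["contact_force"])
c=optics.get_calibration("wrist");im=optics.capture("wrist")
ct=optics.get_calibration("scene");i2=optics.capture("scene")
cv2.imwrite("pics/lv2.png",np.hstack([cv2.resize(im[20:320,100:500],(400,300)),cv2.resize(i2[120:240,140:300],(400,300),interpolation=cv2.INTER_CUBIC)])[:,:,::-1])
```

```text
14.325 [ 540.6494 -228.012    73.6028] [-6.531   0.5021  8.4465]
```

View pics/lv2.png

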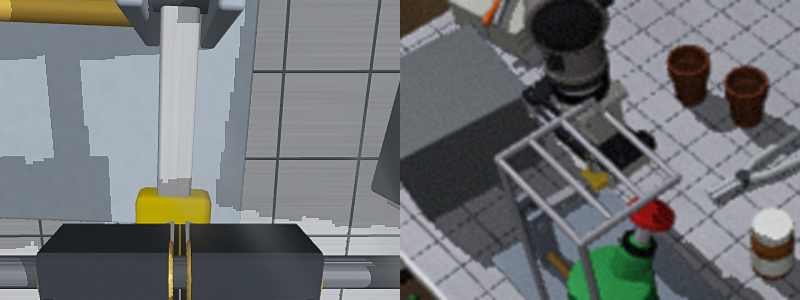

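The lever is well down under the fingertips, with the contact on the front half of the block. The force still follows the spring, so I keep going to the stop.

Request:
send_rows(offset=[[0,0,0.015],[0,0,0.025],[0,0,0.025]], delta_rot=[[0,0,0],[0,0,0],[0,0,0]])

```text
time: 14.8
tool_pos: [540.7, -228.0, 70.7]
tcp_rot: [3.141, 0.002, -0.001]
contact_force: [-6.5, 0.1, 8.7]
grip_width: 0.2
finger_force: 4.5
```

Request:
send_rows(offset=[[0,0,0.01],[0,0,0.02],[0,0,0.02]], delta_rot=[[0,0,0],[0,0,0],[0,0,0]])

```text
time: 15.18
tool_pos: [540.8, -228.0, 68.3]
tcp_rot: [3.141, 0.001, -0.001]
contact_force: [-6.5, 0.7, 8.3]
grip_width: 0.4
finger_force: 4.6
```

Run:
```python
from h import *
from plant import optics,get_obs
o=get_obs();c=optics.get_calibration("wrist")
off=c["world_from_camera"][:3,3]-o["tool_pos"];print(off,o["tool_pos"],o["contact_force"],c["fx"],c["cx"],c["cy"])
c["world_from_camera"]=c["world_from_camera"].copy()
c["world_from_camera"][:3,3]=np.array([542.42,-227.93,180.89])+off
for z in(136,139,142,145):print(z,at_z(c,(275,178),z),"pivot",at_z(c,(281,47),100))
c["world_from_camera"][:3,3]=np.array([540.65,-228,73.6])+off
for z in(70,80,86):print(z,at_z(c,(273,210),z))
print("pivot",at_z(c,(281,25),100))
```

```text
[ 69.14     0.7932 186.2342] [ 540.7727 -228.0193   68.326 ] [-6.4922  0.7462  8.3493] 356.2096069322242 279.40413478368635 207.6114017252432
136 [ 569.8488 -224.3108  136.    ] pivot [ 655.2454 -228.3281  100.    ]
139 [ 570.3902 -224.3475  139.    ] pivot [ 655.2454 -228.3281  100.    ]
142 [ 570.9316 -224.3842  142.    ] pivot [ 655.2454 -228.3281  100.    ]
145 [ 571.473  -224.4208  145.    ] pivot [ 655.2454 -228.3281  100.    ]
70 [ 557.6212 -223.7216   70.    ]
80 [ 560.3693 -223.9052   80.    ]
86 [ 562.0182 -224.0153   86.    ]
pivot [ 644.23   -227.9107  100.    ]
```

Run:
```python
from h import *
from plant import optics,get_obs
o=get_obs();c=optics.get_calibration("wrist");im=optics.capture("wrist")
off=c["world_from_camera"][:3,3]-o["tool_pos"]
def edge(im):
    m=cv2.inRange(cv2.cvtColor(im,cv2.COLOR_RGB2HSV),(22,150,60),(35,255,255))[120:245,230:320]
    r=np.where(m.sum(1)>255*20)[0];cc=np.where(m.sum(0)>255*8)[0];return r.min()+120,r.max()+120,cc.min()+230,cc.max()+230
print("now",edge(im),o["tool_pos"]); print("rest",edge(cv2.imread("pics/lv.png")[:,:,::-1].copy()))
def row(th,pos,px=655):
    c2=dict(c);T=c["world_from_camera"].copy();T[:3,3]=np.array(pos)+off;c2["world_from_camera"]=T
    u=np.array([-np.cos(th),0,np.sin(th)]);n=np.array([np.sin(th),0,np.cos(th)])
    return proj(c2,np.array([px,-224.5,100])+90*u+9*n)
print("rest pred",row(.35,(542.42,-227.93,180.89)))
for th in(.1,0,-.1,-.15,-.2,-.25,-.3):print(th,row(th,o["tool_pos"]))
```

```text
now (np.int64(209), np.int64(243), np.int64(236), np.int64(309)) [ 540.7727 -228.0193   68.326 ]
rest (np.int64(178), np.int64(243), np.int64(246), np.int64(302))
rest pred [275.2146 173.2637]
0.1 [272.529  224.4353]
0 [272.9286 221.0815]
-0.1 [273.2779 216.1383]
-0.15 [273.4356 213.1596]
-0.2 [273.5827 209.8825]
-0.25 [273.72   206.3325]
-0.3 [273.848  202.5326]
```

Run:
```python
from h import *
from plant import optics,get_obs
c=optics.get_calibration("scene");im=optics.capture("scene")
print([(b[0],b[1]) for b in blobs(im,(20,120,60),(36,255,255),(190,150,250,220),8)])
for th in(.35,0,-.1,-.2,-.25,-.3,-.4):
    u=np.array([-np.cos(th),0,np.sin(th)]);n=np.array([np.sin(th),0,np.cos(th)])
    print(th,proj(c,np.array([653,-224.5,100])+115*u+9*n),proj(c,np.array([653,-224.5,100])+90*u+9*n))
print("tip",proj(c,get_obs()["tool_pos"]))
cv2.imwrite("pics/z.png",cv2.resize(im[160:220,180:260,::-1],(800,600),interpolation=cv2.INTER_CUBIC))
```

```text
[(array([217.7143, 192.2143]), array([212, 188,  11,  10,  56], dtype=int32))]
0.35 [215.8573 180.4818] [210.7075 185.9918]
0 [219.7538 186.2591] [214.0292 190.3059]
-0.1 [220.2723 188.3422] [214.5134 191.8989]
-0.2 [220.5248 190.5776] [214.7864 193.6217]
-0.25 [220.552  191.7454] [214.8439 194.5263]
-0.3 [220.5138 192.9428] [214.849  195.4567]
-0.4 [220.244 195.415] [214.7035 197.3861]
tip [220.0348 193.5368]
```

View pics/z.png

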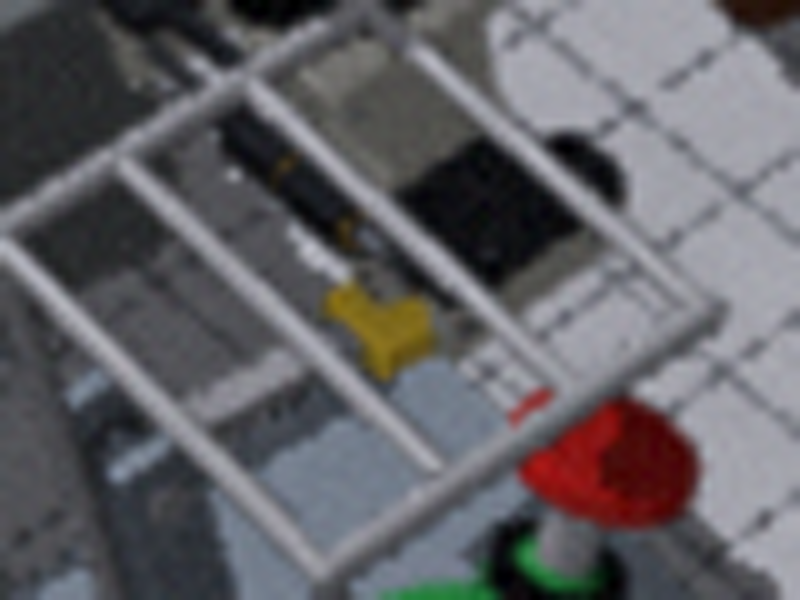

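The fingertips sit mid-block and the block is low (zoom px (385,325)). The force is still spring-like, so the stop has not been reached and I press on in small steps.

Request:
send_rows(offset=[[0,0,0.01],[0,0,0.02],[0,0,0.025]], delta_rot=[[0,0,0],[0,0,0],[0,0,0]])

```text
time: 15.65
tool_pos: [541.0, -228.0, 65.4]
tcp_rot: [3.141, 0.001, -0.0]
contact_force: [-5.8, 0.7, 8.9]
grip_width: 0.2
finger_force: 4.8
```

Request:
send_rows(offset=[[0,0,0.01],[0,0,0.02],[0,0,0.025]], delta_rot=[[0,0,0],[0,0,0],[0,0,0]])

```text
time: 16.02
tool_pos: [541.2, -228.1, 62.5]
tcp_rot: [3.141, 0.001, -0.001]
contact_force: [-5.8, -1.0, 10.1]
grip_width: 0.5
finger_force: 4.9
```

```bash
cat > lev.py <<'E'
from h import *
from plant import optics,get_obs
from scipy.optimize import brentq
o=get_obs();c=optics.get_calibration("wrist");im=optics.capture("wrist")
m=cv2.inRange(cv2.cvtColor(im,cv2.COLOR_RGB2HSV),(22,150,60),(35,255,255))[100:245,230:320]
r=np.where(m.sum(1)>255*20)[0].min()+100
f=lambda th:proj(c,np.array([650.,-224.5,100])+90*np.array([-np.cos(th),0,np.sin(th)])+9*np.array([np.sin(th),0,np.cos(th)]))[1]-r
print(o["time"],o["tool_pos"],o["contact_force"],"row",r,[round(f(t),1) for t in(.35,.2,0,-.1,-.2,-.25,-.3,-.4)])
E
python3 lev.py
```

```text
16.025 [ 541.1523 -228.0896   62.5049] [-5.7875 -0.961  10.1105] row 208 [np.float64(36.2), np.float64(36.7), np.float64(29.5), np.float64(23.5), np.float64(16.3), np.float64(12.3), np.float64(8.1), np.float64(-0.9)]
```

Request:
send_rows(offset=[[0,0,0.01],[0,0,0.02],[0,0,0.025]], delta_rot=[[0,0,0],[0,0,0],[0,0,0]])

```text
time: 16.45
tool_pos: [541.4, -228.1, 59.6]
tcp_rot: [3.141, -0.0, -0.0]
contact_force: [-5.5, 0.8, 9.0]
grip_width: 0.4
finger_force: 5.0
```

```bash
python3 lev.py
```

```text
16.45 [ 541.449  -228.0822   59.6393] [-5.531   0.8294  8.9733] row 208 [np.float64(40.1), np.float64(40.2), np.float64(32.5), np.float64(26.2), np.float64(18.8), np.float64(14.7), np.float64(10.3), np.float64(1.1)]
```

Run:
```python
from h import *
from plant import optics,get_obs,finder
import itertools
for n in("scene","top"):
    c=optics.get_calibration(n);im=optics.capture(n)
    bx=(190,150,250,225) if n=="scene" else (370,160,420,225)
    for nm,i in(("rest",cv2.imread(f"pics/{n}0.png")[:,:,::-1].copy()),("now",im)):
        print(n,nm,[(b[1][0],b[1][1],b[1][0]+b[1][2],b[1][1]+b[1][3]) for b in blobs(i,(20,120,60),(36,255,255),bx,8)])
    for th in(.35,0,-.1,-.2,-.25,-.3,-.4,-.5):
        u=np.array([-np.cos(th),0,np.sin(th)]);k=np.array([np.sin(th),0,np.cos(th)])
        P=np.array([proj(c,np.array([651,-224.5+y,100])+a*u+b*k) for a,y,b in itertools.product((90,140),(-18,18),(-9,9))])
        print(th,P.min(0),P.max(0))
```

```text
scene rest [(np.int32(216), np.int32(173), np.int32(225), np.int32(183)), (np.int32(209), np.int32(179), np.int32(220), np.int32(190))]
scene now [(np.int32(212), np.int32(190), np.int32(223), np.int32(199))]
0.35 [207.7997 171.7789] [226.9543 190.8314]
0 [211.1585 179.1092] [229.8265 196.23  ]
-0.1 [211.6548 181.6947] [229.9278 198.061 ]
-0.2 [211.8849 184.449 ] [229.931  199.9878]
-0.25 [211.7424 185.8809] [229.9086 200.9814]
-0.3 [211.5495 187.3448] [229.8087 201.9921]
-0.4 [211.0153 190.3549] [229.3807 204.0555]
-0.5 [210.2889 193.4525] [228.6561 206.1597]
top rest [(np.int32(386), np.int32(181), np.int32(402), np.int32(200))]
top now []
0.35 [383.8657 181.4432] [401.4594 202.2925]
0 [381.3949 185.9047] [397.0396 205.4144]
-0.1 [380.694  186.3846] [395.7645 205.4085]
-0.2 [379.7707 185.8787] [394.8394 205.2431]
-0.25 [379.2525 185.5065] [394.4366 204.9685]
-0.3 [378.7446 185.0568] [394.0372 204.5698]
-0.4 [377.7636 183.9332] [393.2528 203.412 ]
-0.5 [376.8345 182.524 ] [392.4931 201.7963]
```

Request:
send_rows(offset=[[0,0,0.015],[0,0,0.03],[0,0,0.03]], delta_rot=[[0,0,0],[0,0,0],[0,0,0]])

```text
time: 16.98
tool_pos: [541.9, -228.1, 56.2]
tcp_rot: [3.14, -0.001, -0.001]
contact_force: [-3.7, 0.4, 10.7]
grip_width: 0.4
finger_force: 5.1
```

Request:
send_rows(offset=[[0,0,0.015],[0,0,0.03],[0,0,0.03]], delta_rot=[[0,0,0],[0,0,0],[0,0,0]])

```text
time: 17.35
tool_pos: [542.2, -228.2, 54.7]
tcp_rot: [3.14, -0.002, -0.0]
contact_force: [-8.0, 3.3, 21.7]
grip_width: 0.6
finger_force: 11.9
```

```bash
python3 lev.py
python3 - <<'E'
from h import *
from plant import optics
im=optics.capture("scene");print([b[1] for b in blobs(im,(20,120,60),(36,255,255),(190,150,250,225),8)])
E
```

```text
17.35 [ 542.2418 -228.2264   54.691 ] [-8.0391  3.3153 21.744 ] row 207 [np.float64(48.8), np.float64(48.1), np.float64(39.4), np.float64(32.6), np.float64(24.7), np.float64(20.4), np.float64(15.8), np.float64(6.2)]
[array([213, 191,  10,   8,  52], dtype=int32)]
```

Request:
send_rows(offset=[[0,0,-0.2],[0,0,-0.4],[0,0,-0.53],[0,0,-0.53]], delta_rot=[[0,0,0],[0,0,0],[0,0,0],[0,0,0]])

```text
time: 17.95
tool_pos: [543.2, -228.3, 116.5]
tcp_rot: [3.139, -0.004, -0.0]
contact_force: [1.8, -1.2, 3.1]
grip_width: 0.3
finger_force: 1.8
```

Request:
send_rows(offset=[[0,0,-0.1],[0,0,-0.1]], delta_rot=[[0,0,0],[0,0,0]])

```text
time: 18.2
tool_pos: [542.1, -227.8, 126.5]
tcp_rot: [3.141, 0.001, -0.0]
contact_force: [0.1, -0.6, 1.3]
grip_width: 1.0
finger_force: 1.0
```

Request:
send_rows(offset=[[0,0,-0.1],[0,0,-0.1]], delta_rot=[[0,0,0],[0,0,0]])

```text
time: 18.45
tool_pos: [542.6, -227.9, 138.7]
tcp_rot: [3.141, -0.0, -0.0]
contact_force: [0.8, -0.2, 0.3]
grip_width: 0.4
finger_force: 0.0
```

Request:
send_rows(offset=[[0,0,-0.1],[0,0,-0.1]], delta_rot=[[0,0,0],[0,0,0]])

```text
time: 18.7
tool_pos: [543.0, -228.1, 151.2]
tcp_rot: [3.141, -0.002, -0.0]
contact_force: [0.6, 0.2, 0.6]
grip_width: 0.3
finger_force: 0.0
```

```bash
python3 lev.py
```

```text
18.7 [ 542.9704 -228.0532  151.2472] [0.5729 0.2391 0.5938] row 188 [np.float64(3.6), np.float64(7.2), np.float64(6.5), np.float64(4.3), np.float64(0.9), np.float64(-1.2), np.float64(-3.4), np.float64(-8.6)]
```

Stop reached at TCP z ≈ 55 (the force jumped to 22 N). On the way up, contact ended between TCP z ≈ 127 and 139, and at 151 the lever is free. I repeat this for strokes two and three.

Request:
send_rows(offset=[[0,0,0.2],[0,0,0.4],[0,0,0.58],[0,0,0.72],[0,0,0.8],[0,0,0.84],[0,0,0.84],[0,0,0.84]], delta_rot=[[0,0,0],[0,0,0],[0,0,0],[0,0,0],[0,0,0],[0,0,0],[0,0,0],[0,0,0]])

```text
time: 19.75
tool_pos: [542.9, -228.1, 54.2]
tcp_rot: [3.139, -0.003, 0.0]
contact_force: [-12.1, 4.0, 34.0]
grip_width: 0.2
finger_force: 18.2
```

Request:
send_rows(offset=[[0,0,-0.15],[0,0,-0.35],[0,0,-0.55],[0,0,-0.75],[0,0,-0.95],[0,0,-0.95],[0,0,-0.95]], delta_rot=[[0,0,0],[0,0,0],[0,0,0],[0,0,0],[0,0,0],[0,0,0],[0,0,0]])

```text
time: 20.62
tool_pos: [541.9, -227.4, 162.1]
tcp_rot: [-3.141, 0.002, -0.0]
contact_force: [0.4, 0.6, 0.0]
grip_width: 0.7
finger_force: 0.0
```

```bash
python3 lev.py
python3 - <<'E'
from h import *
from plant import optics
im=optics.capture("scene");print([b[1] for b in blobs(im,(20,120,60),(36,255,255),(190,150,250,225),8)])
E
```

```text
20.625 [ 541.8719 -227.3914  162.0699] [0.3705 0.5616 0.0391] row 183 [np.float64(2.8), np.float64(6.5), np.float64(6.2), np.float64(4.2), np.float64(1.1), np.float64(-0.8), np.float64(-3.0), np.float64(-7.8)]
[array([216, 173,   9,  10,  43], dtype=int32), array([209, 179,  11,  11,  67], dtype=int32)]
```

Request:
send_rows(offset=[[0,0,0.25],[0,0,0.5],[0,0,0.7],[0,0,0.83],[0,0,0.91],[0,0,0.943],[0,0,0.943],[0,0,0.943]], delta_rot=[[0,0,0],[0,0,0],[0,0,0],[0,0,0],[0,0,0],[0,0,0],[0,0,0],[0,0,0]])

```text
time: 21.72
tool_pos: [542.3, -227.8, 54.1]
tcp_rot: [3.14, -0.001, 0.0]
contact_force: [-11.7, 4.7, 34.1]
grip_width: 0.5
finger_force: 18.0
```

Request:
send_rows(offset=[[0,0,-0.15],[0,0,-0.35],[0,0,-0.55],[0,0,-0.75],[0,0,-1.0],[0,0,-1.0],[0,0,-1.0]], delta_rot=[[0,0,0],[0,0,0],[0,0,0],[0,0,0],[0,0,0],[0,0,0],[0,0,0]])

```text
time: 22.6
tool_pos: [541.8, -227.4, 168.6]
tcp_rot: [-3.14, 0.002, -0.0]
contact_force: [-0.5, -0.4, -0.9]
grip_width: 0.7
finger_force: 0.0
```

Run:
```python
from h import *
from plant import optics,get_obs
o=get_obs();print(o["time"],o["tool_pos"],o["joint_positions"])
im=optics.capture("scene");print([b[1] for b in blobs(im,(20,120,60),(36,255,255),(190,150,250,225),8)])
c=optics.get_calibration("wrist");off=c["world_from_camera"][:3,3]-o["tool_pos"]
# finger tips in wrist image
print("tcp px",proj(c,o["tool_pos"]),"grasp",proj(c,o["tool_pos"]+[0,0,19]))
ct=optics.get_calibration("top");print("deck front",at_z(ct,(336,162),345),at_z(ct,(336,163),345))
```

```text
22.6 [ 541.759  -227.356   168.5986] [-0.5277  0.4823  1.3904 -0.0001  1.2713  1.0435]
[array([216, 173,   9,  10,  46], dtype=int32), array([209, 179,  11,  11,  67], dtype=int32)]
tcp px [280.8666 241.1337] grasp [280.9473 254.3754]
deck front [591.7528 -58.8962 345.    ] [589.6247 -58.8477 345.    ]
```

Three strokes are done and the lever is back at its rest silhouette. For the head, I back off, raise, and tilt 40° at a clear spot in front, watching the joints.

Request:
send_rows(offset=[[-0.25,0,-0.1],[-0.5,-0.2,-0.2],[-0.75,-0.5,-0.3],[-0.75,-0.75,-0.3],[-0.75,-0.917,-0.3],[-0.75,-0.917,-0.3]], delta_rot=[[0,0,0],[0,0,0],[0,0,0],[0,0,0],[0,0,0],[0,0,0]])

```text
time: 23.4
tool_pos: [451.9, -116.5, 205.2]
tcp_rot: [-3.141, 0.002, 0.002]
contact_force: [-0.6, -0.3, -0.5]
grip_width: 0.4
finger_force: 0.0
```

Request:
send_rows(offset=[[0,-0.25,-0.1],[0,-0.5,-0.16],[0,-0.5,-0.16],[0,-0.5,-0.16],[0,-0.5,-0.16],[0,-0.5,-0.16],[0,-0.5,-0.16]], delta_rot=[[0,0.02,0],[0,0.05,0],[0,0.08,0],[0,0.111,0],[0,0.111,0],[0,0.111,0],[0,0.111,0]])

```text
time: 24.28
tool_pos: [453.0, -58.4, 225.6]
tcp_rot: [3.141, -0.697, -0.0]
contact_force: [-0.2, 0.5, -0.5]
grip_width: 0.3
finger_force: 0.0
```

```bash
cat > hp.py <<'E'
from h import *
from plant import optics,get_obs
o=get_obs();A=R.from_euler('xyz',o["tcp_rot"]).as_matrix()
print(o["time"],o["tool_pos"],"toolz",A[:,2],"q",o["joint_positions"],"F",o["contact_force"])
e=o["tool_pos"]-22*A[:,2];n=np.array([-.5,.013,.866]);C=np.array([576,-57,202.5]);print("eff tip dist",(e-C)@n,"tcp dist",(o["tool_pos"]-C)@n,"lat",(e-C)-((e-C)@n)*n)
print("to C+45n, tool units",A.T@(C+45*n-e)/120,"press dir tool units per mm",A.T@(-n)/120)
E
python3 hp.py
```

```text
24.275 [453.0386 -58.3947 225.595 ] toolz [ 0.6416 -0.0008 -0.7671] q [-0.5721 -0.154   2.2564  0.7298  0.5468  0.4601] F [-0.2434  0.5479 -0.5361]
eff tip dist 103.13449435010443 tcp dist 81.46285264460874 lat [-85.5085  -2.7185 -49.3439]
to C+45n, tool units [ 0.727  -0.0171  0.6189] press dir tool units per mm [-0.0014  0.0001  0.0082]
```

Request:
send_rows(offset=[[0.15,0,0.13],[0.35,0,0.3],[0.55,0,0.46],[0.727,-0.017,0.619],[0.727,-0.017,0.619],[0.727,-0.017,0.619]], delta_rot=[[0,0,0],[0,0,0],[0,0,0],[0,0,0],[0,0,0],[0,0,0]])

```text
time: 25.02
tool_pos: [567.0, -55.3, 223.9]
tcp_rot: [-3.141, -0.696, 0.001]
contact_force: [-0.6, 0.3, 0.3]
grip_width: 0.6
finger_force: 0.0
```

```bash
python3 hp.py
python3 - <<'E'
from h import *
from plant import optics
im=optics.capture("wrist");i2=optics.capture("scene")
cv2.imwrite("pics/hd.png",np.hstack([cv2.resize(im,(400,300)),cv2.resize(i2[130:235,180:320],(400,300),interpolation=cv2.INTER_CUBIC)])[:,:,::-1])
E
```

```text
25.025 [566.9648 -55.2599 223.9487] toolz [ 0.6412  0.0007 -0.7674] q [-0.3794  0.0836  2.0379  0.6077  0.4301  0.7096] F [-0.555   0.2832  0.2606]
eff tip dist 44.78776847564032 tcp dist 23.114835632415087 lat [-0.7481  1.1434 -0.4555]
to C+45n, tool units [ 0.0075  0.0095 -0.0007] press dir tool units per mm [-0.0014  0.0001  0.0082]
```

View pics/hd.png

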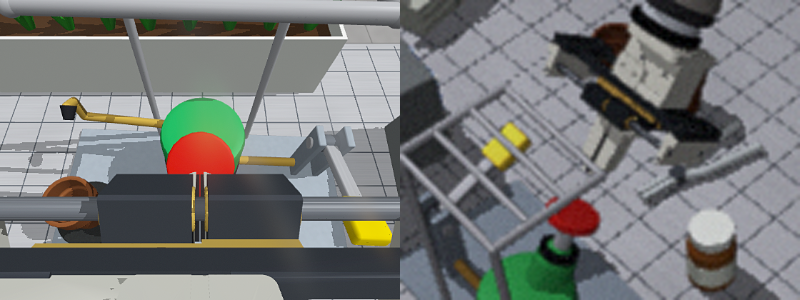

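The closed fingers point at the middle of the red head (left px (200,160)). The deck bar stays well clear of the gripper. I press along the head's axis in steps.

Request:
send_rows(offset=[[-0.014,0,0.08],[-0.028,0,0.164],[-0.042,0,0.246],[-0.056,0,0.328],[-0.056,0,0.328]], delta_rot=[[0,0,0],[0,0,0],[0,0,0],[0,0,0],[0,0,0]])

```text
time: 25.75
tool_pos: [587.0, -55.5, 188.6]
tcp_rot: [-3.141, -0.695, -0.001]
contact_force: [0.6, 0.6, 0.4]
grip_width: 0.4
finger_force: 0.0
```

Request:
send_rows(offset=[[-0.007,0,0.041],[-0.007,0,0.041]], delta_rot=[[0,0,0],[0,0,0]])

```text
time: 26.0
tool_pos: [589.7, -55.7, 185.5]
tcp_rot: [-3.142, -0.697, -0.0]
contact_force: [-0.8, 0.1, 0.0]
grip_width: 0.3
finger_force: 0.0
```

Request:
send_rows(offset=[[-0.007,0,0.041],[-0.007,0,0.041]], delta_rot=[[0,0,0],[0,0,0]])

```text
time: 26.25
tool_pos: [592.5, -55.8, 181.7]
tcp_rot: [3.141, -0.698, -0.0]
contact_force: [-2.6, -0.8, 4.3]
grip_width: 0.8
finger_force: 2.3
```

Request:
send_rows(offset=[[-0.007,0,0.041],[-0.007,0,0.041]], delta_rot=[[0,0,0],[0,0,0]])

```text
time: 26.5
tool_pos: [595.1, -55.9, 177.3]
tcp_rot: [3.141, -0.698, -0.0]
contact_force: [-3.7, 0.5, 6.1]
grip_width: 0.3
finger_force: 3.5
```

Request:
send_rows(offset=[[-0.007,0,0.041],[-0.014,0,0.082],[-0.014,0,0.082]], delta_rot=[[0,0,0],[0,0,0],[0,0,0]])

```text
time: 26.88
tool_pos: [600.1, -56.0, 168.8]
tcp_rot: [3.141, -0.699, -0.0]
contact_force: [-6.7, -0.5, 8.0]
grip_width: 0.4
finger_force: 5.6
```

Request:
send_rows(offset=[[-0.004,0,0.025],[-0.004,0,0.025]], delta_rot=[[0,0,0],[0,0,0]])

```text
time: 27.12
tool_pos: [601.5, -56.1, 166.4]
tcp_rot: [3.141, -0.699, -0.0]
contact_force: [-8.3, -1.1, 9.7]
grip_width: 0.4
finger_force: 6.3
```

Request:
send_rows(offset=[[-0.004,0,0.025],[-0.004,0,0.025]], delta_rot=[[0,0,0],[0,0,0]])

```text
time: 27.38
tool_pos: [602.9, -56.1, 164.0]
tcp_rot: [3.14, -0.699, -0.0]
contact_force: [-10.5, -2.4, 11.8]
grip_width: 0.6
finger_force: 8.1
```

Request:
send_rows(offset=[[-0.003,0,0.02],[-0.003,0,0.02]], delta_rot=[[0,0,0],[0,0,0]])

```text
time: 27.62
tool_pos: [603.3, -56.1, 163.6]
tcp_rot: [3.141, -0.699, 0.001]
contact_force: [-28.1, -0.3, 28.5]
grip_width: 0.5
finger_force: 19.1
```

Request:
send_rows(offset=[[-0.002,0,0.012],[-0.002,0,0.012]], delta_rot=[[0,0,0],[0,0,0]])

```text
time: 27.88
tool_pos: [603.5, -56.1, 163.4]
tcp_rot: [-3.141, -0.7, 0.001]
contact_force: [-40.3, 0.2, 37.4]
grip_width: 0.2
finger_force: 26.2
```

Firmly at the stop. I ease off slightly, staying on the stop, hold for 1 s, then withdraw along the axis.

Request:
send_rows(offset=[[0.003,0,-0.02],[0.003,0,-0.02],[0.003,0,-0.02],[0.003,0,-0.02],[0.003,0,-0.02],[0.003,0,-0.02],[0.003,0,-0.02]], delta_rot=[[0,0,0],[0,0,0],[0,0,0],[0,0,0],[0,0,0],[0,0,0],[0,0,0]])

```text
time: 28.75
tool_pos: [603.0, -56.1, 163.8]
tcp_rot: [-3.14, -0.698, 0.0]
contact_force: [-17.6, 0.3, 19.1]
grip_width: 0.6
finger_force: 11.9
```

Request:
send_rows(offset=[[0.02,0,-0.1],[0.05,0,-0.25],[0.08,0,-0.45],[0.11,0,-0.65],[0,0,-0.85],[-0.2,0,-1.0],[-0.4,0,-1.0],[-0.4,0,-1.0]], delta_rot=[[0,0,0],[0,0,0],[0,0,0],[0,0,0],[0,0,0],[0,0,0],[0,0,0],[0,0,0]])

```text
time: 29.75
tool_pos: [488.6, -56.3, 223.0]
tcp_rot: [-3.138, -0.694, -0.002]
contact_force: [0.8, -0.2, 0.8]
grip_width: 0.3
finger_force: 0.0
```

Run:
```python
from h import *
from plant import optics,get_obs,finder
o=get_obs();print(o["time"],o["tool_pos"],o["contact_force"])
for n in("scene","top"):
    im=optics.capture(n)
    for nm,i in(("0",cv2.imread(f"pics/{n}0.png")[:,:,::-1].copy()),("now",im)):
        print(n,nm,"red",[b[1] for b in blobs(i,(0,180,80),(4,255,255))],"yel",[b[1] for b in blobs(i,(20,120,60),(36,255,255),(190,150,250,225) if n=="scene" else(370,160,420,225),8)])
ct=optics.get_calibration("top")
for t in("pot","jar","pliers","chopstick","bowl","bridge"):print(t,[(np.round(d["box"]).tolist(),round(d["confidence"],2)) for d in finder.boxes_of(t,"top")[:3]])
```

```text
29.75 [488.6137 -56.2675 222.9821] [ 0.7995 -0.1693  0.7505]
scene 0 red [array([233, 200,  16,  12, 113], dtype=int32)] yel [array([216, 173,   9,  10,  51], dtype=int32), array([209, 179,  11,  11,  68], dtype=int32)]
scene now red [array([233, 200,  16,  12, 116], dtype=int32)] yel [array([216, 173,   9,  10,  50], dtype=int32), array([209, 179,  11,  11,  70], dtype=int32)]
top 0 red [array([317, 165,  24,  21, 409], dtype=int32)] yel [array([386, 181,  16,  19, 269], dtype=int32)]
top now red [array([317, 165,  24,  21, 409], dtype=int32)] yel [array([386, 181,  16,  19, 269], dtype=int32)]
pot [([250.0, 174.0, 275.0, 193.0], 0.9), ([375.0, 281.0, 400.0, 306.0], 0.76), ([406.0, 272.0, 435.0, 298.0], 0.68)]
jar [([299.0, 223.0, 312.0, 243.0], 0.43)]
pliers [([386.0, 147.0, 400.0, 200.0], 0.15)]
chopstick [([259.0, 228.0, 268.0, 288.0], 0.75)]
bowl [([140.0, 156.0, 178.0, 197.0], 0.69)]
bridge [([184.0, 242.0, 224.0, 263.0], 0.85)]
```

```bash
python3 -c "
from plant import ticket
print(ticket.close_job())"
```

```text
the job is handed in; nothing more can be done
None
```

The job is handed in at about 30 s: the pot stands on the pad, the lever had three full strokes, and the head was held at its stop for about a second, then came fully out. The bystanders I could still see had not moved; the arm hid the pliers and part of the jar at the final check, and the fingertip force on the head peaked at about 55 N for a moment.

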